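Gauge the blind bore of a shoe last

ROBOT

A 7-joint arm with a two-finger parallel gripper is mounted at the origin on the work surface. World frame = base frame: x ahead of the robot, y to its left, z up, the work surface at z = 0. Lengths are in m, angles in rad, forces in N, time in s.
With the tool pointing down it reaches from about 0.375 to 0.925 m from the base axis. Payload 3.1 kg.
Tool frame: the origin (TCP) lies at the very end of the fingers, on their centre line; the grasp point (between the pads) lies arm.grasp_offset behind it (arm.grasp_offset is the distance from the TCP to the grasp point, in m); z points along the fingers, y is the direction in which the jaws open and shut (so a half turn about z gives the same grasp; the last joint's range is limited). The gripper opens to 85 mm and grips with 20 to 120 N. Pads are 22 mm wide; open, the fingers measure 114 mm over their backs; the gripper's body (76 mm by 85 mm) begins 54 mm behind the grasp point. The pads swing forward as they close: fully open they stand 13 mm farther back than shut.
Start: joints at [-1.415, 0.383, 0.044, 1.598, -0.018, 1.161, -0.05], TCP at [0.163, 0.629, 0.231] pointing down, gripper open.
Joint ranges: [-2.61, 2.61], [-0.41, 2.15], [-1.48, 1.57], [0, 2.5], [-1.57, 4.71], [0.05, 1.97], [-2.85, 2.85]. Speed limits (rad/s): [2.79, 2.79, 3.14, 3.14, 3.14, 3.14, 3.14].

INTERFACE

Orientations are given as a unit quaternion [w, x, y, z].
In Python, from workcell import arm gives the robot as it stands.
- The arm moves only by the tool jog_arm, never from a script. Its argument "moves" is a list of rows, each a list of 5 numbers: the closure in counts, from 0 (fully open) to 255 (shut), then the shift along the tool's x, y, z in cm, then the turn about the tool's z in rad. A call has 1 to 5 rows; each row is the pose to reach, as a shift and turn from the pose measured when the call began, along the tool's axes at that moment; what a row does not reach only later rows make up. A row lasts 1/12 s, in which the tool goes at most 41.7 mm and 7.16 degrees, less where a joint would pass 70% of its speed; a pose out of reach is approached as far as the arm can. A call with a gripper value outside its range is refused whole. The fingers move at their own pace and stop on an object; the grip force is fixed at half the most. Time passes only in rows, so rows that repeat a pose let the fingers close. It gives the time, the measured TCP pose, the force and the opening at its end, in the units of the state.
- arm.observe(): the state, without advancing time (a new reading comes with each control period).
- arm.camera(name): name is "scene" or "top" or "wrist"; returns the picture (384x512x3 uint8, red, green, blue); there is no depth.
- arm.camera_params(name): a dict with "fov_y" (degrees; the focal length in pixels is half the picture's height over the tangent of half this angle, whatever the lens; pixels are square), "cx", "cy" (the principal point, pixels), "dist_coeffs" ([k1, k2, p1, p2, k3] as OpenCV has them; the pictures are not rectified), "world_to_cam" (4x4, takes a point from world to camera coordinates). Camera axes: x right, y up, looking along -z (the intrinsics and any distortion apply to the point x, -y, -z); pixel columns grow to the right and rows downward; lengths in m; the calibration is good to about 2 mm. A picture is of the moment at which its call begins: read the wrist's pose just before it. camera_params takes no time and is no camera call; for the wrist camera it gives the pose at the moment of the call.
- arm.sign_off(): hands the job in, once; it reports no verdict.
Trained networks look in the newest picture that a camera, given by its name, has taken for a name from the list of things; names that differ only in an ending like _2 or _b are one class to them, and where a whole thing is asked for, a point or a joint stands for the part that bears it (a point fixed in the world has none). Each returns a list of dicts, best first, with "score" (0 to 1); they miss things now and then, are a little off and sometimes report something else, mostly with a low value. They report only what shows in the picture. A call takes as long as a camera call. They do not tell look-alikes from the thing itself.
- arm.boxes_of(camera, name): "pixel" ([column, row] in pixels, amid what is visible of it).
The state is a dict: "time": time; "joint_pos": joint angles; "dq": joint speeds; "tau": joint torques, N m; "tcp_pos": TCP position; "orientation": TCP orientation; "contact_force": force on the tool from outside, world axes, zero at the start; "wrist_torque": the same for the moment, N m; "gripper_width": finger opening in m.
Only numpy, scipy, OpenCV 4.12 (cv2) and the standard library are available. Lean on these libraries where they do the work, as an engineer would, in place of code of your own. Each camera call takes 0.05 s, during which the arm holds its last target. There are 200 camera calls.

TASK

Take the depth gauge out of its wooden stand and lower it upright into the blind bore in the top of the larger shoe last, pushing through the drag of its sliding stop until the rod bottoms out. Hold it pressed on the bottom with about 10 N for a second or so, never harder than 25 N, then let go and leave it standing there, the rod on the bottom and the stop flat on the last, so that the depth can be read. Leave everything else where it is.

Things in the scene. Friction and masses are not known exactly. Their poses are not given: they have to be found in the camera images.
- gauge: Depth gauge: a steel rod 10 mm in diameter, with small dark graduation lines, under a round wooden handle 18 mm in diameter. 136 mm long in all; the handle is the part from 86 to 136 mm above the tip, full width from 91 to 131 mm. Origin at the centre of the flat tip (the tip's edge is chamfered 1.5 mm), +z up along the rod to the handle. About 0.15 kg with its stop. It starts upright in the stand, its tip 15 mm above the table.
- gauge_tip (a point): Centre of the gauge's flat lower tip, the same point as the gauge's origin.
- stop_face (a point): Centre of the underside of the gauge's stop, on the rod's axis. The stop is a brass collar 28 mm in diameter and 12 mm high that slides along the rod with a steady drag of about 3.5 N (it stays about where it is put); its underside starts 27 to 33 mm above the tip and can go up to 67 mm. When the rod is lowered in a hole the stop lands on the rim first, and the rod must be pushed on through it against the drag.
- big_last: The larger of two wooden shoe lasts (foot-shaped blocks), fixed to the bench sole down, 262 mm long, 88 mm wide at the ball, flat top of the ankle cone 105 mm above the bench (63 by 38 mm). Origin on the bench directly under the bore's axis, +x towards the toe (196 mm away; the heel is 66 mm the other way), +z up.
- bore_mouth (a point): Centre of the mouth of the vertical blind bore in the larger last's flat top, 105 mm above the bench, ringed by a steel bushing. The bore is 12 mm in diameter; its depth differs each time, 40 to 59 mm.
- bore_plug: The adjustable metal plug down inside that bore, unseen; its flat rigid top is the bore's floor, and it does not give way to a push. Its origin is a point inside the plug on the bore's axis, below the top by an amount that is not known, so its pose does not tell the depth: the rod must find the floor by feel, as a second, stiff rise of the force after the stop's drag.
- small_last: The smaller shoe last, same shape, 194 mm long and 78 mm high, also with a 12 mm bore in its top; fixed, not to be used. Origin on the bench under its bore, +x to its toe.
- stand: Dark wooden block 70 by 70 by 40 mm, fixed to the bench, with a vertical hole 12 mm in diameter and 25 mm deep in the middle of its top, in which the gauge stands. Origin at the centre of its underside.
- polish_tin: Bystander: flat round steel tin, 60 mm in diameter, 28 mm high; origin at the underside.
- heel_block: Bystander: dark wooden heel block, 50 by 45 by 30 mm; origin at the underside.
- awl: Bystander: awl lying on the bench.
- brush: Bystander: brush lying on the bench.
Mind the look-alikes: they are no part of the job. Leave any green or orange look-alike of the gauge alone.

How it is judged:
By the outcome, as a careful person would: the job done as asked, in the order asked, and still so for the second after the job is handed in, with the robot touching nothing.
It also fails if it takes over 59 s, if anything falls off the work surface, if the arm or the gripper's body presses on something with over 40 N, if the wrist force passes 120 N, or if a joint passes its speed limit or range.

## Working session

There is one attempt and no reset: what is moved stays moved. The work goes in short steps, Python scripts to look and compute and a tool call to move; the robot and the scene stay as the last step left them, time stands still between calls to the robot, and variables do not carry over. Pictures are saved under pics/ and viewed, about 8 in all and at most 12, crops included, and the job is handed in when it is done.

Besides the shell and the picture viewer there is one more tool, called after "Call:" as name(argument=value, ...), one argument or row to a line, values as JSON. jog_arm: Moves the arm, as the interface text tells. Its arguments: {"type":"object","properties":{"moves":{"type":"array","items":{"type":"array","items":{"type":"number"}}}},"required":["moves"]}

```bash
mkdir -p pics; cat > h.py <<'E'
import numpy as np, cv2
from workcell import arm
def K(p):
    f=192/np.tan(np.radians(p["fov_y"])/2); return np.array([[f,0,p["cx"]],[0,f,p["cy"]],[0,0,1]])
def ray(p,px):
    u=cv2.undistortPoints(np.array([[px]],float),K(p),np.array(p["dist_coeffs"],float))[0,0]
    M=np.array(p["world_to_cam"]); R=M[:3,:3]; o=-R.T@M[:3,3]
    d=R.T@np.array([u[0],-u[1],-1.]); return o,d/np.linalg.norm(d)
def at_z(p,px,z):
    o,d=ray(p,px); return o+d*(z-o[2])/d[2]
def proj(p,P):
    M=np.array(p["world_to_cam"]); c=M[:3,:3]@np.array(P,float)+M[:3,3]
    q,_=cv2.projectPoints(np.array([[[c[0],-c[1],-c[2]]]]),np.zeros(3),np.zeros(3),K(p),np.array(p["dist_coeffs"],float)); return q[0,0]
def meet(p1,a,p2,b):
    o1,d1=ray(p1,a);o2,d2=ray(p2,b)
    t=np.linalg.lstsq(np.c_[d1,-d2],o2-o1,rcond=None)[0]; A=o1+t[0]*d1;B=o2+t[1]*d2
    return (A+B)/2,np.linalg.norm(A-B)
def snap(n,name):
    im=arm.camera(n)[:,:,::-1].copy(); cv2.imwrite(f"pics/{name}.png",im); return im
def toolshift(P):
    s=arm.observe(); w,x,y,z=s["orientation"]
    from scipy.spatial.transform import Rotation as Ro
    R=Ro.from_quat([x,y,z,w]).as_matrix(); return R.T@(np.array(P)-s["tcp_pos"])*100,R
E
python3 - <<'E'
from h import *
a=snap("scene","s1");b=snap("top","t1")
cv2.imwrite("pics/st.png",cv2.resize(np.vstack([a,b]),(400*1,600)))
for c in("scene","top"):
    for n in("gauge","gauge_tip","stop_face","bore_mouth","big_last","small_last","stand"):
        print(c,n,[(np.round(d["pixel"]),round(d["score"],2)) for d in arm.boxes_of(c,n)][:4])
s=arm.observe();print(s,arm.grasp_offset)
for c in("scene","top","wrist"):
    p=arm.camera_params(c);print(c,p["fov_y"],p["dist_coeffs"],np.round(ray(p,(256,192)),2))
E
```

```text
scene gauge [(array([174., 248.]), 0.57), (array([180., 294.]), 0.52), (array([210., 227.]), 0.51)]
scene gauge_tip [(array([180., 257.]), 0.73), (array([174., 246.]), 0.69), (array([182., 296.]), 0.65), (array([213., 228.]), 0.52)]
scene stop_face [(array([185., 303.]), 0.56), (array([211., 239.]), 0.56), (array([181., 255.]), 0.53)]
scene bore_mouth [(array([292., 230.]), 0.95)]
scene big_last [(array([288., 231.]), 0.88)]
scene small_last [(array([339., 175.]), 0.68)]
scene stand [(array([180., 265.]), 0.56)]
top gauge [(array([316., 178.]), 0.69), (array([368., 137.]), 0.58), (array([357., 173.]), 0.5)]
top gauge_tip [(array([314., 176.]), 0.63), (array([370., 138.]), 0.59), (array([356., 173.]), 0.54)]
top stop_face [(array([364., 142.]), 0.57), (array([352., 177.]), 0.38), (array([311., 179.]), 0.38)]
top bore_mouth [(array([247., 143.]), 0.77), (array([414., 224.]), 0.39)]
top big_last [(array([245., 140.]), 0.57)]
top small_last [(array([162., 162.]), 0.93), (array([357., 172.]), 0.55)]
top stand []
{'time': 0.8, 'joint_pos': array([-1.41482697,  0.38285694,  0.04386318,  1.5
[... 315 characters left out ...]
p_pos': array([0.16313683, 0.62920248, 0.23130205]), 'orientation': array([-2.73390177e-05,  1.26496992e-01,  9.91966990e-01,  1.68967611e-05]), 'contact_force': array([ 0.35326902, -1.30681052, -0.16398834]), 'wrist_torque': array([0.01790125, 0.00082643, 0.02317148]), 'gripper_width': 0.08537179947856874} 0.0187
scene 53.74691734603584 [-0.11469625  0.          0.          0.          0.        ] [[ 0.98 -0.43  0.85]
 [-0.49  0.42 -0.77]]
top 53.97571143905114 [-0.03369062  0.          0.          0.          0.        ] [[ 0.25  0.01  1.04]
 [ 0.21 -0.02 -0.98]]
wrist 61.95057611092815 [-0.00209992  0.          0.          0.          0.        ] [[ 0.09  0.65  0.37]
 [ 0.27 -0.06 -0.96]]
```

View pics/s1.png

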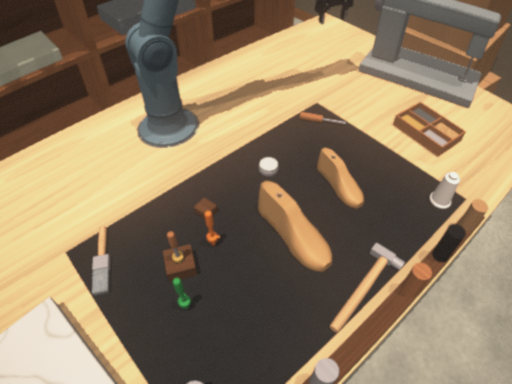

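View pics/t1.png

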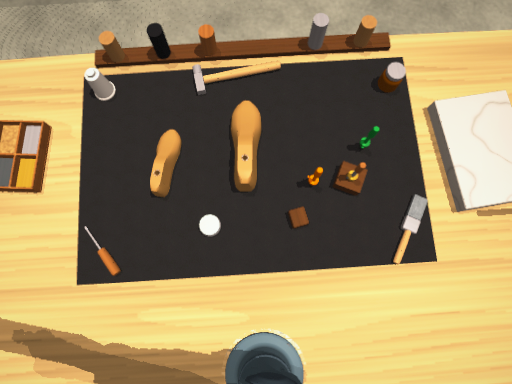

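Scene shows three gauge-like things: brown-handled in the dark stand (scene 174,248 / top 357,173), orange (210,227 / 316,178) and green (180,294 / 368,137). The brown one standing in the block fits the description. The larger last is the one with its bore near scene (284,195), top (244,157). I'll confirm this in one enlarged crop.

```bash
python3 - <<'E'
from h import *
a=cv2.imread("pics/s1.png");b=cv2.imread("pics/t1.png")
r=lambda i,x,y,w,h:cv2.resize(i[y:y+h,x:x+w],(400,300),interpolation=cv2.INTER_CUBIC)
# 80x60 -> 5x
cv2.imwrite("pics/c1.png",np.vstack([np.hstack([r(a,140,225,80,60),r(a,244,165,80,60)]),np.hstack([r(b,310,145,80,60),r(b,205,130,80,60)])]))
ps,pt=arm.camera_params("scene"),arm.camera_params("top")
print(at_z(pt,(244,157),.105),at_z(ps,(284,195),.105),at_z(pt,(351,178),.04),at_z(ps,(180,257),.04))
E
```

```text
[0.54509183 0.01428856 0.105     ] [0.55268314 0.02330538 0.105     ] [ 0.48699189 -0.27297309  0.04      ] [ 0.49008777 -0.26756294  0.04      ]
```

View pics/c1.png

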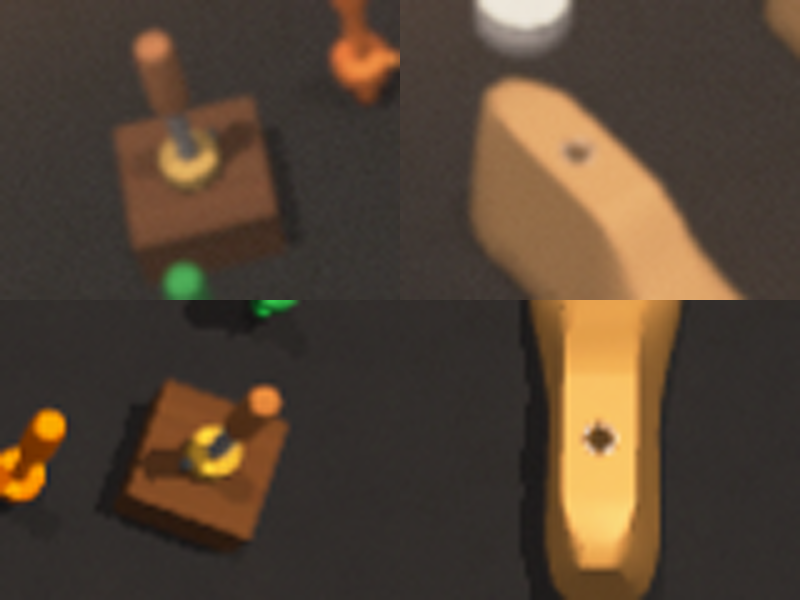

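The crop confirms it: brown handle and brass collar in the dark stand (handle-top disc at scene 170.6,233 and top 362.6,165). The bore with its steel ring sits on the larger last's flat top (scene 279,195, top 244.4,157.2).

```bash
python3 - <<'E'
from h import *
ps,pt=arm.camera_params("scene"),arm.camera_params("top")
for n,s,t,z in(("handle",(170.6,233),(362.6,165),.151),("collar",(177.2,255.6),(352.6,174.6),.055),("bore",(279,195),(244.4,157.2),.105)):
    print(n,*[np.round(v,4) for v in meet(ps,s,pt,t)],np.round(at_z(ps,s,z),4),np.round(at_z(pt,t,z),4))
d,R=toolshift((0.482,-0.268,.231));print(d,R)
print(arm.camera_params("wrist")["world_to_cam"])
E
```

```text
handle [ 0.4913 -0.2726  0.1522] 0.0017 [ 0.491  -0.2716  0.151 ] [ 0.4912 -0.2737  0.151 ]
collar [ 0.4922 -0.2738  0.0564] 0.0001 [ 0.4913 -0.2736  0.055 ] [ 0.4925 -0.2742  0.055 ]
bore [0.5444 0.0133 0.1054] 0.0001 [0.5442 0.0137 0.105 ] [0.5445 0.0133 0.105 ]
[-5.33822058e+01 -7.88466902e+01  2.49835254e-02] [[-9.67997021e-01  2.50961681e-01 -4.99640273e-05]
 [ 2.50961679e-01  9.67997022e-01  4.04386655e-05]
 [ 5.85135851e-05  2.66054516e-05 -9.99999998e-01]]
[[ 2.50911781e-01  9.68009575e-01  8.61037805e-04 -6.49792853e-01]
 [-9.29481345e-01  2.41173379e-01 -2.79105412e-01  3.42569489e-02]
 [-2.70384371e-01  6.92305174e-02  9.60260083e-01 -3.78343697e-01]
 [ 0.00000000e+00  0.00000000e+00  0.00000000e+00  1.00000000e+00]]
```

Call:
jog_arm(
  moves=[
    [0, -38.6, -34.3, 0, 0.5],
    [0, -38.6, -34.3, 0, 0.5],
    [0, -38.6, -34.3, 0, 0.5],
    [0, -38.6, -34.3, 0, 0.5],
    [0, -38.6, -34.3, 0, 0.5],
  ],
)

```text
time: 1.22
tcp_pos: [0.2801, 0.4545, 0.2314]
orientation: [0.0, 0.37, 0.929, 0.0]
contact_force: [1.0, 0.3, 0.6]
gripper_width: 0.0857
```

Call:
jog_arm(
  moves=[
    [0, -34, -9.7, 0, 0],
    [0, -34, -9.7, 0, 0],
    [0, -34, -9.7, 0, 0],
    [0, -34, -9.7, 0, 0],
    [0, -34, -9.7, 0, 0],
  ],
)

```text
time: 1.63
tcp_pos: [0.3861, 0.2751, 0.2317]
orientation: [0.0, 0.37, 0.929, 0.001]
contact_force: [1.3, 0.1, 0.8]
gripper_width: 0.0855
```

Call:
jog_arm(
  moves=[
    [0, -45.9, -32.6, 0, 0],
    [0, -45.9, -32.6, 0, 0],
    [0, -45.9, -32.6, 0, 0],
    [0, -45.9, -32.6, 0, 0],
    [0, -45.9, -32.6, 0, 0],
  ],
)

```text
time: 2.05
tcp_pos: [0.4261, 0.0706, 0.2315]
orientation: [0.0, 0.37, 0.929, 0.002]
contact_force: [0.4, 0.2, -0.1]
gripper_width: 0.0853
```

```bash
python3 - <<'E'
from h import *
s=arm.observe();print(s["time"],s["tcp_pos"],s["joint_pos"],s["contact_force"])
print(toolshift((.4915,-.2735,.231))[0])
E
```

```text
2.05 [0.42613644 0.07055861 0.23150716] [-0.84881102 -0.07754556  0.57508134  2.1175611   0.04496573  1.08711253
  0.51724912] [ 0.41144425  0.20410871 -0.07162752]
[-28.39206803 -20.50314165  -0.03848283]
```

Call:
jog_arm(
  moves=[
    [0, -28.4, -20.5, 0, 0],
    [0, -28.4, -20.5, 0, 0],
    [0, -28.4, -20.5, 0, 0],
    [0, -28.4, -20.5, 0, 0],
    [0, -28.4, -20.5, 0, 0],
  ],
)

```text
time: 2.47
tcp_pos: [0.4649, -0.134, 0.2315]
orientation: [0.001, 0.37, 0.929, 0.003]
contact_force: [0.6, 0.7, -0.9]
gripper_width: 0.0859
```

Call:
jog_arm(
  moves=[
    [0, -11.9, -8.6, 0, 0],
    [0, -11.9, -8.6, 0, 0],
    [0, -11.9, -8.6, 0, 0],
    [0, -11.9, -8.6, 0, 0],
    [0, -11.9, -8.6, 0, 0],
  ],
)

```text
time: 2.88
tcp_pos: [0.4914, -0.2859, 0.232]
orientation: [0.003, 0.374, 0.927, -0.0]
contact_force: [0.5, -0.1, 0.5]
gripper_width: 0.0853
```

```bash
python3 - <<'E'
from h import *
s=arm.observe();print(s["time"],s["tcp_pos"],s["orientation"],s["joint_pos"])
p=arm.camera_params("wrist");im=snap("wrist","w1")
q=proj(p,(.4915,-.2735,.151));print(q,proj(p,(.492,-.274,.057)))
print([(np.round(d["pixel"]),round(d["score"],2)) for d in arm.boxes_of("wrist","gauge")])
print(toolshift((.4915,-.2735,.231)))
E
```

```text
2.8833 [ 0.49140062 -0.28588002  0.23197089] [ 2.64859057e-03  3.73862844e-01  9.27480156e-01 -3.44996638e-04] [-0.32038295  0.3171745   0.92848016  1.83424275 -0.28106624  1.12348702
  1.51069894]
[268.17837557 192.36578983] [264.0953368  167.06803866]
[(array([292., 280.]), 0.88), (array([352.,  89.]), 0.87), (array([269., 172.]), 0.64)]
(array([ 0.44936189,  0.4155376 , -0.00188265]), array([[-7.24648597e-01,  6.89110680e-01,  3.29884377e-03],
       [ 6.89118563e-01,  7.24639383e-01,  3.65646434e-03],
       [ 1.29236514e-04,  4.92294624e-03, -9.99987874e-01]]))
```

View pics/w1.png

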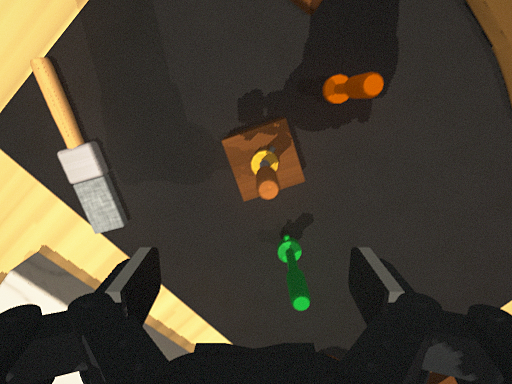

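Call:
jog_arm(
  moves=[
    [0, 0.45, 0.4, 2, 0],
    [0, 0.45, 0.4, 4, 0],
    [0, 0.45, 0.4, 4, 0],
    [0, 0.45, 0.4, 4, 0],
  ],
)

```text
time: 3.32
tcp_pos: [0.491, -0.2709, 0.19]
orientation: [-0.001, 0.37, 0.929, 0.003]
contact_force: [-0.8, 0.5, 0.2]
gripper_width: 0.0856
```

```bash
cat > seg.py <<'E'
from h import *
s=arm.observe();print(s["time"],s["tcp_pos"],s["orientation"],np.abs(s["dq"]).max(),s["contact_force"])
p=arm.camera_params("wrist");im=snap("wrist","w2")
q=proj(p,(.4915,-.2735,.151));c=proj(p,(.492,-.274,.057));print("pred",q,c, proj(p,s["tcp_pos"]))
x,y=int(q[0]),int(q[1]);y0=max(y-60,0);x0=x-80
cv2.imwrite("pics/w2c.png",cv2.resize(im[y0:y0+120,x0:x0+160],None,fx=5,fy=5,interpolation=cv2.INTER_CUBIC));print("crop",x0,y0)
E
python3 seg.py
```

```text
3.3167 [ 0.49102974 -0.27087715  0.19004343] [-7.55065446e-04  3.69734628e-01  9.29132449e-01  2.93716178e-03] 0.04263140480801887 [-0.77186168  0.54650139  0.17102692]
pred [253.27994127 228.87653161] [252.99994556 189.60677494] [256.70367218 255.05696254]
crop 173 168
```

View pics/w2c.png

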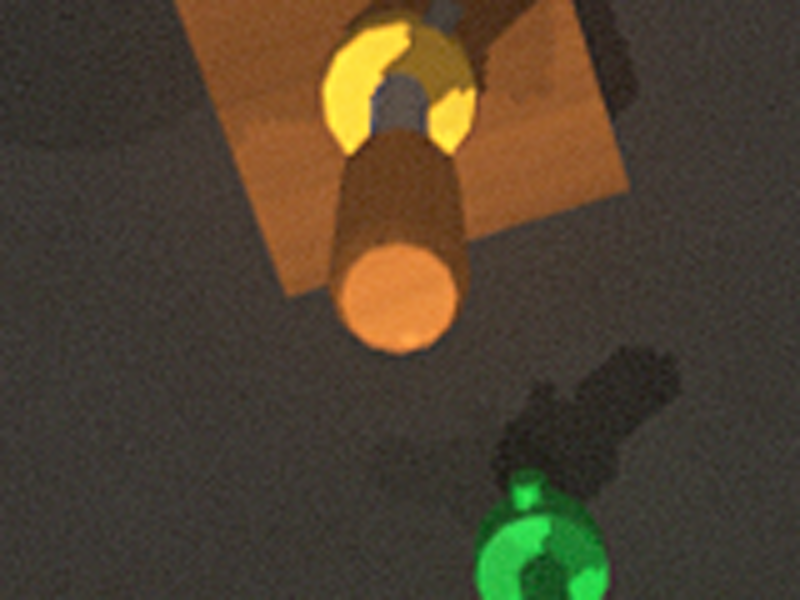

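Crop: handle-top disc at wrist (252.6,227), about 1.5 px from the predicted spot, and the jaws clear the green and orange gauges. Descending.

Call:
jog_arm(
  moves=[
    [0, -0.15, -0.15, 3, 0],
    [0, -0.15, -0.15, 6, 0],
    [0, -0.15, -0.15, 8.1, 0],
    [0, -0.15, -0.15, 8.1, 0],
    [0, -0.15, -0.15, 8.1, 0],
  ],
)

```text
time: 3.78
tcp_pos: [0.4924, -0.2733, 0.1108]
orientation: [0.0, 0.37, 0.929, 0.003]
contact_force: [0.9, -0.5, 0.2]
gripper_width: 0.0854
```

Call:
jog_arm(
  moves=[
    [120, 0, 0, 0, 0],
    [180, 0, 0, 0, 0],
    [180, 0, 0, 0, 0],
    [180, 0, 0, 0, 0],
    [180, 0, 0, 0, 0],
  ],
)

```text
time: 4.2
tcp_pos: [0.493, -0.2736, 0.1117]
orientation: [0.001, 0.37, 0.929, 0.003]
contact_force: [-0.5, 0.0, 0.1]
gripper_width: 0.0262
```

```bash
python3 - <<'E'
from h import *
s=arm.observe();print(s)
print(toolshift((.491,-.273,.1093))[0])
E
```

```text
{'time': 4.2, 'joint_pos': array([-0.2300413 ,  0.47333961,  0.81773292,  1.93767035, -0.44130796,
        0.9145315 ,  1.6231026 ]), 'dq': array([ 0.00234937,  0.00780527, -0.00474616,  0.00897849, -0.00213906,
        0.00088287,  0.00053657]), 'tau': array([-1.44075250e-02, -3.26370728e+01,  8.97556186e+00, -1.96881920e+01,
       -8.09751044e-03, -8.52766916e-04, -9.67798987e-04]), 'tcp_pos': array([ 0.49300873, -0.27356003,  0.11165737]), 'orientation': array([0.00126246, 0.36963042, 0.9291734 , 0.0029243 ]), 'contact_force': array([-0.48654893,  0.03519357,  0.07235724]), 'wrist_torque': array([-0.00330031, -0.01714298,  0.03209861]), 'gripper_width': 0.026169570786713125}
[ 0.18449607 -0.0987805   0.23507887]
```

Call:
jog_arm(
  moves=[
    [180, 0.2, -0.1, 0.2, 0],
    [180, 0.2, -0.1, 0.2, 0],
    [255, 0.2, -0.1, 0.2, 0],
    [255, 0.2, -0.1, 0.2, 0],
    [255, 0.2, -0.1, 0.2, 0],
  ],
)

```text
time: 4.62
tcp_pos: [0.4907, -0.2729, 0.1097]
orientation: [0.001, 0.37, 0.929, 0.003]
contact_force: [-0.4, 1.1, 2.6]
gripper_width: 0.017
```

```bash
python3 - <<'E'
from h import *
s=arm.observe();print(s["time"],s["tcp_pos"],s["orientation"],s["contact_force"],s["wrist_torque"],s["gripper_width"])
print(toolshift((.491,-.273,.1093)))
E
```

```text
4.6167 [ 0.4906543  -0.27288457  0.10968734] [0.00100114 0.36967166 0.92915713 0.00298046] [-0.43027087  1.07409037  2.56186712] [ 0.01991621  0.18328019 -0.00389487] 0.016996292187151263
(array([-0.03306455,  0.01511669,  0.03881822]), array([[-7.26683723e-01,  6.86960152e-01,  4.06401830e-03],
       [ 6.86972087e-01,  7.26667962e-01,  4.79844555e-03],
       [ 3.43148995e-04,  6.27881941e-03, -9.99980229e-01]]))
```

Call:
jog_arm(
  moves=[
    [255, 0, 0, 0, 0],
    [255, 0, 0, -1, 0],
    [255, 0, 0, -2.5, 0],
    [255, 0, 0, -4, 0],
    [255, 0, 0, -6, 0],
  ],
)

```text
time: 5.03
tcp_pos: [0.4894, -0.2726, 0.1696]
orientation: [-0.0, 0.37, 0.929, 0.003]
contact_force: [0.4, 0.2, -0.9]
gripper_width: 0.0169
```

Call:
jog_arm(
  moves=[
    [255, 0, 0, -3, 0],
    [255, 0, 0, -6, 0],
    [255, 0, 0, -9, 0],
    [255, 0, 0, -9, 0],
    [255, 0, 0, -9, 0],
  ],
)

```text
time: 5.45
tcp_pos: [0.4903, -0.274, 0.2619]
orientation: [0.002, 0.37, 0.929, 0.003]
contact_force: [-0.2, 0.2, -2.1]
gripper_width: 0.0165
```

```bash
python3 - <<'E'
from h import *
s=arm.observe();print(s["time"],s["tcp_pos"],s["orientation"],s["contact_force"],s["joint_pos"],s["gripper_width"])
print(toolshift((.5445,.0135,.250)))
E
```

```text
5.45 [ 0.49033639 -0.27400839  0.26185083] [0.00197686 0.36985797 0.92908058 0.00323258] [-0.19680682  0.22766932 -2.14840604] [-0.3680239   0.26533955  0.95048209  1.81568608 -0.24088318  1.17697281
  1.47198017] 0.016500603604107267
(array([15.82660806, 24.59780546,  1.3485495 ]), array([[-0.72640235,  0.68724293,  0.0060645 ],
       [ 0.68726849,  0.72638927,  0.00454434],
       [-0.00128213,  0.00746896, -0.99997128]]))
```

Call:
jog_arm(
  moves=[
    [255, 15.8, 24.6, 0, 0],
    [255, 15.8, 24.6, 0, 0],
    [255, 15.8, 24.6, 0, 0],
    [255, 15.8, 24.6, 0, 0],
    [255, 15.8, 24.6, 0, 0],
  ],
)

```text
time: 5.87
tcp_pos: [0.5272, -0.0665, 0.2607]
orientation: [0.0, 0.37, 0.929, 0.003]
contact_force: [0.8, -0.1, -1.7]
gripper_width: 0.0166
```

```bash
python3 - <<'E'
from h import *
s=arm.observe();print(s["time"],s["tcp_pos"],s["orientation"],s["contact_force"],s["joint_pos"],s["gripper_width"])
print(toolshift((.5445,.0135,.255)))
E
```

```text
5.8667 [ 0.52721705 -0.06653096  0.26066086] [3.77831404e-04 3.70126765e-01 9.28977054e-01 2.76913386e-03] [ 0.84969912 -0.06437734 -1.65441212] [-0.72980196  0.16140979  0.8668281   1.88282726 -0.13997475  1.15529354
  0.99961387] 0.01655687775964879
(array([4.24804771, 6.99566094, 0.60977002]), array([[-0.72601207,  0.68767645,  0.00275185],
       [ 0.68768064,  0.72599702,  0.00486523],
       [ 0.00134787,  0.00542461, -0.99998438]]))
```

Call:
jog_arm(
  moves=[
    [255, 2.5, 4, 0.5, 0],
    [255, 4.2, 7, 0.5, 0],
    [255, 4.2, 7, 0.5, 0],
    [255, 4.2, 7, 0.5, 0],
    [255, 4.2, 7, 0.5, 0],
  ],
)

```text
time: 6.28
tcp_pos: [0.5436, 0.0131, 0.2544]
orientation: [-0.001, 0.37, 0.929, 0.001]
contact_force: [0.0, -0.0, -0.2]
gripper_width: 0.0167
```

```bash
python3 - <<'E'
from h import *
s=arm.observe();print(s["time"],s["tcp_pos"],s["orientation"],s["contact_force"],s["wrist_torque"],np.abs(s["dq"]).max())
print(toolshift((.5445,.0135,.255))[0])
a=snap("scene","s2");b=snap("top","t2");pw=arm.camera_params("wrist");w=snap("wrist","w3")
ps,pt=arm.camera_params("scene"),arm.camera_params("top")
x,y,z=s["tcp_pos"]; tip=(x,y,z-.0947)
for n,p in(("s",ps),("t",pt),("w",pw)): print(n,"tip",proj(p,tip),"bore",proj(p,(.5445,.0135,.105)))
r=lambda i,cx,cy,w,h:cv2.resize(i[cy-h//2:cy+h//2,cx-w//2:cx+w//2],(400,600),interpolation=cv2.INTER_CUBIC)
q=np.round(proj(ps,(.5445,.0135,.15))).astype(int)
qw=np.round(proj(pw,(.5445,.0135,.14))).astype(int)
print(q,qw)
cv2.imwrite("pics/c3.png",np.hstack([r(a,*q,80,120),r(w,*qw,160,240)]))
E
```

```text
6.2833 [0.54355667 0.01313753 0.25444302] [-8.71106573e-04  3.69593710e-01  9.29192161e-01  1.28807392e-03] [ 0.01678002 -0.01945998 -0.15894543] [-0.0340566   0.0246206   0.01087024] 0.04264253812117684
[-0.04352156  0.09123419 -0.05565009]
s tip [279.52359589 180.77127307] bore [279.04109691 195.10457584]
t tip [243.99374921 150.76282548] bore [244.31920252 157.19984859]
w tip [256.94926574 196.42677031] bore [257.22362742 180.34548845]
[280 184] [258 190]
```

View pics/c3.png

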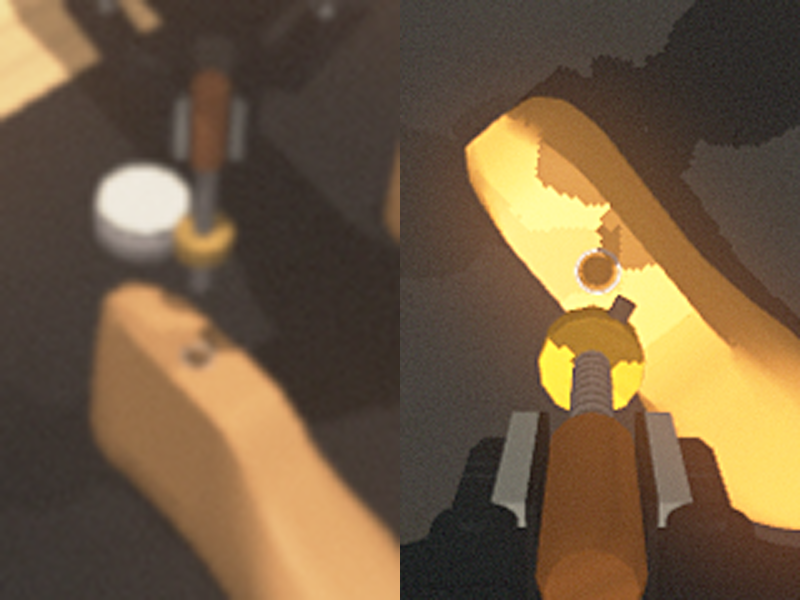

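Scene crop (tip at 279.6,180.5) and wrist crop (bore ring at 256.9,178) agree with the predictions within about 1 mm. Moving down to just above the mouth.

Call:
jog_arm(
  moves=[
    [255, 0, 0.1, 1.5, 0],
    [255, 0, 0.1, 3, 0],
    [255, 0, 0.1, 4.4, 0],
    [255, 0, 0.1, 4.4, 0],
    [255, 0, 0.1, 4.4, 0],
  ],
)

```text
time: 6.85
tcp_pos: [0.544, 0.0103, 0.211]
orientation: [-0.001, 0.373, 0.928, 0.002]
contact_force: [0.4, -0.0, -1.2]
gripper_width: 0.0166
```

```bash
cat > st.py <<'E'
from h import *
s=arm.observe();print(s["time"],s["tcp_pos"].round(4),s["contact_force"].round(2),s["wrist_torque"].round(3),np.abs(s["dq"]).max().round(3))
d,R=toolshift((.5441,.0140,.21)); off=R[:,2]*.0947
print("tip",(s["tcp_pos"]+off).round(4),"R2",R[:,2].round(4),"shift to bore(cm)",(R.T@(np.array((.5440,.0142,.105))-s["tcp_pos"]-off)*100).round(3))
E
python3 st.py; python3 - <<'E'
from h import *
pw=arm.camera_params("wrist");w=snap("wrist","w4");ps=arm.camera_params("scene");a=snap("scene","s3")
s=arm.observe();x,y,z=s["tcp_pos"]
print(proj(pw,(.5445,.0135,.105)),proj(pw,(x,y,z-.0947)),"scene",proj(ps,(x,y,z-.0947)),proj(ps,(.5445,.0135,.105)))
r=lambda i,cx,cy,w,h:cv2.resize(i[cy-h//2:cy+h//2,cx-w//2:cx+w//2],(400,600),interpolation=cv2.INTER_CUBIC)
cv2.imwrite("pics/c4.png",np.hstack([r(a,280,190,40,60),r(w,258,210,120,180)]))
E
```

```text
6.85 [0.544  0.0103 0.211 ] [ 0.44 -0.   -1.25] [ 0.003  0.007 -0.01 ] 0.036
tip [0.544  0.0106 0.1163] R2 [-4.0e-04  3.5e-03 -1.0e+00] shift to bore(cm) [0.245 0.257 1.13 ]
[258.74740993 192.57927085] [257.41160972 200.29206261] scene [278.74164671 192.65818606] [279.04109691 195.10457584]
```

View pics/c4.png

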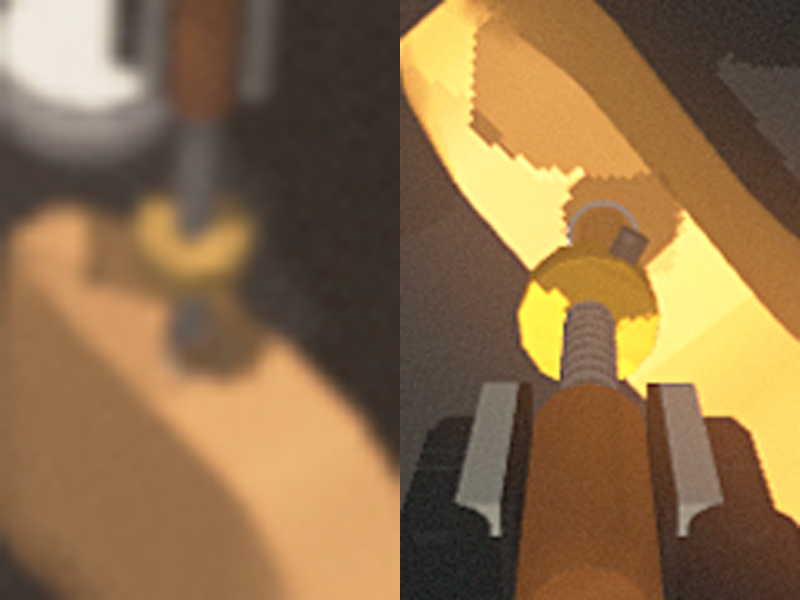

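Views 7: the ring at wrist crop (603,228) is partly hidden by the collar, and the rod tip sits about 3 mm short in +tool x/+y, as the pose reading says. Correcting sideways.

Call:
jog_arm(
  moves=[
    [255, 0.24, 0.25, 0.2, 0],
    [255, 0.24, 0.25, 0.2, 0],
    [255, 0.24, 0.25, 0.2, 0],
    [255, 0.24, 0.25, 0.2, 0],
    [255, 0.24, 0.25, 0.2, 0],
  ],
)

```text
time: 7.37
tcp_pos: [0.5457, 0.0144, 0.2108]
orientation: [0.001, 0.373, 0.928, 0.003]
contact_force: [-0.1, -0.2, -1.2]
gripper_width: 0.0165
```

```bash
python3 st.py
```

```text
7.3667 [0.5457 0.0144 0.2108] [-0.12 -0.21 -1.17] [-0.037  0.068 -0.023] 0.002
tip [0.546  0.0148 0.1161] R2 [ 0.0035  0.0045 -1.    ] shift to bore(cm) [ 0.099 -0.192  1.107]
```

Call:
jog_arm(
  moves=[
    [255, 0.1, -0.19, 0, 0],
    [255, 0.1, -0.19, 0, 0],
    [255, 0.1, -0.19, 0, 0],
    [255, 0.1, -0.19, 0, 0],
  ],
)

```text
time: 7.7
tcp_pos: [0.5436, 0.0137, 0.2108]
orientation: [0.001, 0.373, 0.928, 0.003]
contact_force: [-0.2, -0.1, -0.9]
gripper_width: 0.0168
```

```bash
python3 st.py
```

```text
7.7 [0.5436 0.0137 0.2108] [-0.19 -0.09 -0.87] [-0.016  0.006 -0.028] 0.002
tip [0.5439 0.0141 0.1161] R2 [ 0.0035  0.0046 -1.    ] shift to bore(cm) [-0.004  0.006  1.106]
```

Call:
jog_arm(
  moves=[
    [255, 0, 0, 0.4, 0],
    [255, 0, 0, 0.8, 0],
    [255, 0, 0, 0.8, 0],
  ],
)

```text
time: 7.95
tcp_pos: [0.5427, 0.0138, 0.2016]
orientation: [-0.0, 0.373, 0.928, 0.002]
contact_force: [-0.7, -0.1, -1.3]
gripper_width: 0.0166
```

```bash
python3 st.py
```

```text
7.95 [0.5427 0.0138 0.2016] [-0.73 -0.13 -1.32] [ 0.003  0.002 -0.002] 0.013
tip [0.5429 0.0142 0.1069] R2 [ 0.0014  0.0042 -1.    ] shift to bore(cm) [-0.083  0.076  0.189]
```

Call:
jog_arm(
  moves=[
    [255, -0.08, 0.08, 0, 0],
    [255, -0.08, 0.08, 0.2, 0],
    [255, -0.08, 0.08, 0.4, 0],
    [255, -0.08, 0.08, 0.5, 0],
  ],
)

```text
time: 8.28
tcp_pos: [0.5438, 0.0139, 0.1963]
orientation: [-0.0, 0.373, 0.928, 0.002]
contact_force: [-0.6, 0.2, -1.9]
gripper_width: 0.0167
```

```bash
python3 st.py
```

```text
8.2833 [0.5438 0.0139 0.1963] [-0.63  0.19 -1.9 ] [-0.002  0.047 -0.011] 0.021
tip [0.5439 0.0143 0.1016] R2 [ 0.0012  0.0041 -1.    ] shift to bore(cm) [-0.01   0.004 -0.342]
```

The tip is 3 mm below the rim with no upward force, so it is in the bore. Continuing.

Call:
jog_arm(
  moves=[
    [255, 0, 0, 0.5, 0],
    [255, 0, 0, 1, 0],
    [255, 0, 0, 1.5, 0],
    [255, 0, 0, 2, 0],
    [255, 0, 0, 2, 0],
  ],
)

```text
time: 8.7
tcp_pos: [0.5431, 0.0141, 0.1749]
orientation: [-0.001, 0.373, 0.928, 0.002]
contact_force: [-0.4, 0.3, -2.0]
gripper_width: 0.0167
```

```bash
python3 st.py
```

```text
8.7 [0.5431 0.0141 0.1749] [-0.35  0.26 -2.01] [ 0.091 -0.023  0.007] 0.021
tip [0.543  0.0145 0.0802] R2 [-6.0e-04  3.7e-03 -1.0e+00] shift to bore(cm) [-0.084  0.052 -2.48 ]
```

Call:
jog_arm(
  moves=[
    [255, -0.08, 0.05, 0.4, 0],
    [255, -0.08, 0.05, 0.8, 0],
    [255, -0.08, 0.05, 1.2, 0],
    [255, -0.08, 0.05, 1.2, 0],
  ],
)

```text
time: 9.03
tcp_pos: [0.5442, 0.0141, 0.1626]
orientation: [-0.001, 0.372, 0.928, 0.002]
contact_force: [-0.5, 0.6, -1.3]
gripper_width: 0.0167
```

```bash
python3 st.py
```

```text
9.0333 [0.5442 0.0141 0.1626] [-0.54  0.63 -1.28] [ 0.056 -0.028 -0.013] 0.011
tip [0.5442 0.0144 0.0679] R2 [-2.0e-04  3.6e-03 -1.0e+00] shift to bore(cm) [ 0.009 -0.025 -3.714]
```

Call:
jog_arm(
  moves=[
    [255, 0, 0, 0.15, 0],
    [255, 0, 0, 0.3, 0],
    [255, 0, 0, 0.3, 0],
  ],
)

```text
time: 9.28
tcp_pos: [0.5443, 0.0141, 0.1594]
orientation: [-0.001, 0.372, 0.928, 0.002]
contact_force: [-0.3, 0.8, 1.1]
gripper_width: 0.0166
```

```bash
python3 st.py; python3 - <<'E'
from h import *
a=snap("scene","s5");w=snap("wrist","w5")
r=lambda i,cx,cy,w,h:cv2.resize(i[cy-h//2:cy+h//2,cx-w//2:cx+w//2],(400,600),interpolation=cv2.INTER_CUBIC)
cv2.imwrite("pics/c5.png",np.hstack([r(a,280,190,40,60),r(w,258,210,120,180)]))
E
```

```text
9.2833 [0.5443 0.0141 0.1594] [-0.26  0.84  1.06] [0.139 0.129 0.006] 0.003
tip [0.5443 0.0145 0.0647] R2 [-1.0e-04  3.6e-03 -1.0e+00] shift to bore(cm) [ 0.012 -0.026 -4.026]
```

View pics/c5.png

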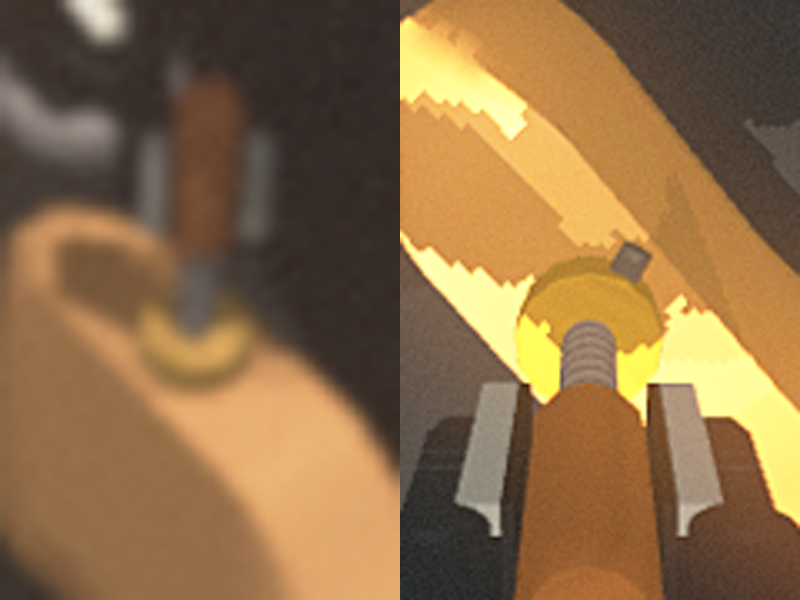

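View 8: the stop is sitting on the last at scene crop (195,335), and the drag is being felt (about +2.5 N against hanging weight). Pushing on in 1 mm calls; each re-bases on the measured pose, so overshoot stays bounded.

Call:
jog_arm(
  moves=[
    [255, 0, 0, 0.1, 0],
    [255, 0, 0, 0.1, 0],
  ],
)

```text
time: 9.55
tcp_pos: [0.5443, 0.0141, 0.1585]
orientation: [-0.001, 0.372, 0.928, 0.002]
contact_force: [-0.6, 0.4, 1.4]
gripper_width: 0.0166
```

Call:
jog_arm(
  moves=[
    [255, 0, 0, 0.1, 0],
    [255, 0, 0, 0.1, 0],
  ],
)

```text
time: 9.72
tcp_pos: [0.5443, 0.0141, 0.1574]
orientation: [-0.001, 0.372, 0.928, 0.002]
contact_force: [-1.9, 0.2, 2.5]
gripper_width: 0.0164
```

Call:
jog_arm(
  moves=[
    [255, 0, 0, 0.1, 0],
    [255, 0, 0, 0.1, 0],
  ],
)

```text
time: 9.88
tcp_pos: [0.5443, 0.0141, 0.1563]
orientation: [-0.001, 0.372, 0.928, 0.002]
contact_force: [-0.3, 0.6, 1.5]
gripper_width: 0.0165
```

Call:
jog_arm(
  moves=[
    [255, 0, 0, 0.1, 0],
    [255, 0, 0, 0.1, 0],
  ],
)

```text
time: 10.05
tcp_pos: [0.5442, 0.0141, 0.1552]
orientation: [-0.001, 0.372, 0.928, 0.002]
contact_force: [-0.3, 1.3, 1.9]
gripper_width: 0.0167
```

Call:
jog_arm(
  moves=[
    [255, 0, 0, 0.1, 0],
    [255, 0, 0, 0.1, 0],
  ],
)

```text
time: 10.22
tcp_pos: [0.5443, 0.0141, 0.154]
orientation: [-0.001, 0.372, 0.928, 0.002]
contact_force: [-0.0, 0.5, 2.1]
gripper_width: 0.0167
```

Call:
jog_arm(
  moves=[
    [255, 0, 0, 0.1, 0],
    [255, 0, 0, 0.1, 0],
  ],
)

```text
time: 10.38
tcp_pos: [0.5442, 0.0142, 0.1528]
orientation: [-0.0, 0.372, 0.928, 0.002]
contact_force: [-0.4, 0.7, 1.9]
gripper_width: 0.0167
```

Call:
jog_arm(
  moves=[
    [255, 0, 0, 0.1, 0],
    [255, 0, 0, 0.1, 0],
  ],
)

```text
time: 10.55
tcp_pos: [0.5442, 0.0142, 0.1516]
orientation: [-0.0, 0.372, 0.928, 0.002]
contact_force: [-1.6, 0.0, 1.4]
gripper_width: 0.017
```

Call:
jog_arm(
  moves=[
    [255, 0, 0, 0.1, 0],
    [255, 0, 0, 0.1, 0],
  ],
)

```text
time: 10.72
tcp_pos: [0.5443, 0.0142, 0.1504]
orientation: [-0.0, 0.372, 0.928, 0.001]
contact_force: [-1.2, -0.2, 2.5]
gripper_width: 0.0168
```

Call:
jog_arm(
  moves=[
    [255, 0, 0, 0.1, 0],
    [255, 0, 0, 0.1, 0],
  ],
)

```text
time: 10.88
tcp_pos: [0.5442, 0.0142, 0.1493]
orientation: [-0.0, 0.372, 0.928, 0.001]
contact_force: [-0.6, 0.2, 1.7]
gripper_width: 0.0165
```

Call:
jog_arm(
  moves=[
    [255, 0, 0, 0.1, 0],
    [255, 0, 0, 0.1, 0],
  ],
)

```text
time: 11.05
tcp_pos: [0.5442, 0.0142, 0.1481]
orientation: [-0.0, 0.372, 0.928, 0.001]
contact_force: [0.0, 0.1, 0.7]
gripper_width: 0.0167
```

Call:
jog_arm(
  moves=[
    [255, 0, 0, 0.1, 0],
    [255, 0, 0, 0.1, 0],
  ],
)

```text
time: 11.22
tcp_pos: [0.5442, 0.0142, 0.1469]
orientation: [-0.0, 0.372, 0.928, 0.001]
contact_force: [-0.4, 0.4, 1.3]
gripper_width: 0.0166
```

Call:
jog_arm(
  moves=[
    [255, 0, 0, 0.1, 0],
    [255, 0, 0, 0.1, 0],
  ],
)

```text
time: 11.38
tcp_pos: [0.5442, 0.0142, 0.1457]
orientation: [-0.0, 0.372, 0.928, 0.001]
contact_force: [-0.7, 0.6, 1.5]
gripper_width: 0.0166
```

Call:
jog_arm(
  moves=[
    [255, 0, 0, 0.1, 0],
    [255, 0, 0, 0.1, 0],
  ],
)

```text
time: 11.55
tcp_pos: [0.5442, 0.0142, 0.1446]
orientation: [-0.0, 0.372, 0.928, 0.001]
contact_force: [-0.8, 1.0, 1.9]
gripper_width: 0.0166
```

Call:
jog_arm(
  moves=[
    [255, 0, 0, 0.1, 0],
    [255, 0, 0, 0.1, 0],
  ],
)

```text
time: 11.72
tcp_pos: [0.5442, 0.0142, 0.1434]
orientation: [-0.0, 0.372, 0.928, 0.001]
contact_force: [0.1, 0.8, 1.1]
gripper_width: 0.0167
```

Call:
jog_arm(
  moves=[
    [255, 0, 0, 0.1, 0],
    [255, 0, 0, 0.1, 0],
  ],
)

```text
time: 11.88
tcp_pos: [0.5444, 0.0142, 0.1429]
orientation: [-0.0, 0.372, 0.928, 0.001]
contact_force: [-2.7, 0.3, 4.8]
gripper_width: 0.0168
```

Call:
jog_arm(
  moves=[
    [255, 0, 0, 0.1, 0],
    [255, 0, 0, 0.1, 0],
  ],
)

```text
time: 12.05
tcp_pos: [0.5444, 0.0142, 0.1429]
orientation: [-0.001, 0.372, 0.928, 0.002]
contact_force: [-3.3, 0.2, 9.0]
gripper_width: 0.0167
```

Call:
jog_arm(
  moves=[
    [255, 0, 0, 0.1, 0],
    [255, 0, 0, 0.1, 0],
  ],
)

```text
time: 12.22
tcp_pos: [0.5445, 0.0142, 0.1429]
orientation: [-0.001, 0.372, 0.928, 0.002]
contact_force: [-3.6, -0.5, 8.8]
gripper_width: 0.0165
```

The floor is found at TCP z = 0.1429: motion stopped and the force rose stiffly to 9 N. Now holding at about 10 N for over a second.

Call:
jog_arm(
  moves=[
    [255, 0, 0, 0.12, 0],
    [255, 0, 0, 0.12, 0],
    [255, 0, 0, 0.12, 0],
    [255, 0, 0, 0.12, 0],
    [255, 0, 0, 0.12, 0],
  ],
)

```text
time: 12.63
tcp_pos: [0.5445, 0.0142, 0.1429]
orientation: [-0.002, 0.372, 0.928, 0.002]
contact_force: [-4.6, -0.2, 9.7]
gripper_width: 0.0164
```

```bash
python3 st.py
```

```text
12.6333 [0.5445 0.0142 0.1429] [-4.63 -0.18  9.68] [-0.025  0.936 -0.018] 0.002
tip [0.5443 0.0147 0.0482] R2 [-0.0016  0.0054 -1.    ] shift to bore(cm) [ 0.018 -0.044 -5.68 ]
```

Call:
jog_arm(
  moves=[
    [255, 0.02, -0.02, 0.13, 0],
    [255, 0.03, -0.03, 0.13, 0],
    [255, 0.03, -0.03, 0.13, 0],
    [255, 0.03, -0.03, 0.13, 0],
    [255, 0.03, -0.03, 0.13, 0],
  ],
)

```text
time: 13.05
tcp_pos: [0.5445, 0.0142, 0.1429]
orientation: [-0.002, 0.372, 0.928, 0.003]
contact_force: [-2.6, 0.1, 9.1]
gripper_width: 0.0165
```

Call:
jog_arm(
  moves=[
    [255, 0.03, -0.03, 0.13, 0],
    [255, 0.03, -0.03, 0.13, 0],
    [255, 0.03, -0.03, 0.13, 0],
    [255, 0.03, -0.03, 0.13, 0],
    [255, 0.03, -0.03, 0.13, 0],
  ],
)

```text
time: 13.47
tcp_pos: [0.5444, 0.0142, 0.1429]
orientation: [-0.002, 0.372, 0.928, 0.003]
contact_force: [-3.7, 0.7, 9.6]
gripper_width: 0.0167
```

```bash
python3 st.py
```

```text
13.4667 [0.5444 0.0142 0.1429] [-3.66  0.71  9.64] [-0.04   0.828 -0.025] 0.002
tip [0.5443 0.0148 0.0482] R2 [-0.0012  0.007  -1.    ] shift to bore(cm) [ 0.013 -0.044 -5.681]
```

Call:
jog_arm(
  moves=[
    [255, 0.04, -0.03, 0.15, 0],
    [255, 0.04, -0.03, 0.15, 0],
    [255, 0.04, -0.03, 0.15, 0],
    [255, 0.04, -0.03, 0.15, 0],
    [255, 0.04, -0.03, 0.15, 0],
  ],
)

```text
time: 13.88
tcp_pos: [0.5444, 0.0142, 0.1429]
orientation: [-0.002, 0.372, 0.928, 0.003]
contact_force: [-3.3, 1.2, 11.2]
gripper_width: 0.0166
```

Call:
jog_arm(
  moves=[
    [255, 0.04, -0.03, 0.15, 0],
    [255, 0.04, -0.03, 0.15, 0],
    [255, 0.04, -0.03, 0.15, 0],
    [255, 0.04, -0.03, 0.15, 0],
    [255, 0.04, -0.03, 0.15, 0],
  ],
)

```text
time: 14.3
tcp_pos: [0.5444, 0.0141, 0.1429]
orientation: [-0.002, 0.372, 0.928, 0.004]
contact_force: [-3.3, 1.1, 10.9]
gripper_width: 0.0163
```

Call:
jog_arm(
  moves=[
    [255, 0.04, -0.03, 0.15, 0],
    [255, 0.04, -0.03, 0.15, 0],
    [255, 0.04, -0.03, 0.15, 0],
  ],
)

```text
time: 14.55
tcp_pos: [0.5444, 0.0141, 0.1429]
orientation: [-0.002, 0.372, 0.928, 0.004]
contact_force: [-3.6, 0.6, 12.3]
gripper_width: 0.0166
```

```bash
python3 st.py
```

```text
14.55 [0.5444 0.0141 0.1429] [-3.57  0.63 12.27] [-0.126  0.935  0.012] 0.002
tip [0.5444 0.015  0.0482] R2 [-6.0e-04  9.3e-03 -1.0e+00] shift to bore(cm) [ 0.009 -0.048 -5.683]
```

Held for about 2.5 s at 9 to 12 N. Releasing with a slight remaining push so the rod is not drawn up.

Call:
jog_arm(
  moves=[
    [255, 0.03, -0.02, 0.04, 0],
    [255, 0.03, -0.02, 0.04, 0],
    [190, 0.03, -0.02, 0.04, 0],
    [150, 0.03, -0.02, 0.04, 0],
    [0, 0.03, -0.02, 0.04, 0],
  ],
)

```text
time: 14.97
tcp_pos: [0.5438, 0.0142, 0.1419]
orientation: [-0.002, 0.372, 0.928, 0.004]
contact_force: [0.5, -0.7, -0.7]
gripper_width: 0.045
```

Call:
jog_arm(
  moves=[
    [0, 0, 0, 0, 0],
    [0, 0, 0, 0, 0],
    [0, 0, 0, 0, 0],
    [0, 0, 0, 0, 0],
    [0, 0, 0, 0, 0],
  ],
)

```text
time: 15.38
tcp_pos: [0.5438, 0.0141, 0.1419]
orientation: [-0.002, 0.372, 0.928, 0.004]
contact_force: [-0.9, 0.1, -0.4]
gripper_width: 0.0851
```

```bash
python3 st.py; python3 - <<'E'
from h import *
a=snap("scene","s6");w=snap("wrist","w6")
r=lambda i,cx,cy,w,h:cv2.resize(i[cy-h//2:cy+h//2,cx-w//2:cx+w//2],(400,600),interpolation=cv2.INTER_CUBIC)
cv2.imwrite("pics/c6.png",np.hstack([r(a,280,180,40,60),r(w,256,230,200,300)]))
E
```

```text
15.3833 [0.5438 0.0141 0.1419] [-0.91  0.07 -0.36] [-0.011 -0.011 -0.022] 0.002
tip [0.5437 0.015  0.0472] R2 [-9.0e-04  8.8e-03 -1.0e+00] shift to bore(cm) [-3.300e-02 -5.000e-03 -5.781e+00]
```

View pics/c6.png

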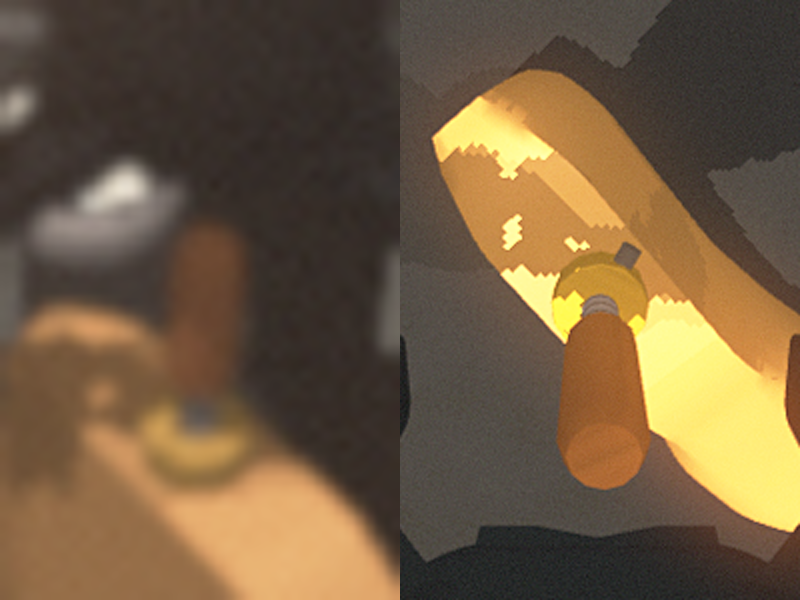

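View 9: the gauge stands free in the bore with its stop on the last (scene crop 195,440), and the fingers are fully open and clear. Retreating straight up.

Call:
jog_arm(
  moves=[
    [0, 0, 0, -2, 0],
    [0, 0, 0, -5, 0],
    [0, 0, 0, -8, 0],
    [0, 0, 0, -11, 0],
    [0, 0, 0, -13, 0],
  ],
)

```text
time: 15.9
tcp_pos: [0.5451, 0.0126, 0.275]
orientation: [-0.001, 0.372, 0.928, 0.005]
contact_force: [0.3, 0.3, 0.2]
gripper_width: 0.0854
```

Call:
jog_arm(
  moves=[
    [0, 8, 8, -3, 0],
    [0, 8, 8, -3, 0],
    [0, 8, 8, -3, 0],
    [0, 8, 8, -3, 0],
    [0, 8, 8, -3, 0],
  ],
)

```text
time: 16.32
tcp_pos: [0.5425, 0.129, 0.3066]
orientation: [-0.0, 0.369, 0.929, 0.006]
contact_force: [0.8, -0.8, 0.3]
gripper_width: 0.0853
```

```bash
python3 st.py; python3 - <<'E'
from h import *
a=snap("scene","s7");b=snap("top","t7")
ps=arm.camera_params("scene");tip=.105-.0558
for d in(.040,.050,.056,.059): print(d,proj(ps,(.5445,.0135,.105-d+.136)))
r=lambda i,cx,cy,w,h:cv2.resize(i[cy-h//2:cy+h//2,cx-w//2:cx+w//2],(400,600),interpolation=cv2.INTER_CUBIC)
cv2.imwrite("pics/c7.png",np.hstack([r(a,280,180,40,60),r(b,290,150,200,300)]))
E
```

```text
16.3167 [0.5425 0.129  0.3066] [ 0.78 -0.76  0.33] [-0.05  -0.005  0.029] 0.067
tip [0.5429 0.13   0.2119] R2 [ 0.0038  0.0104 -0.9999] shift to bore(cm) [-8.076 -8.455 10.57 ]
0.04 [280.58389205 169.35532636]
0.05 [280.41272488 172.22928044]
0.056 [280.31125369 173.93096574]
0.059 [280.26085951 174.77551768]
```

View pics/c7.png

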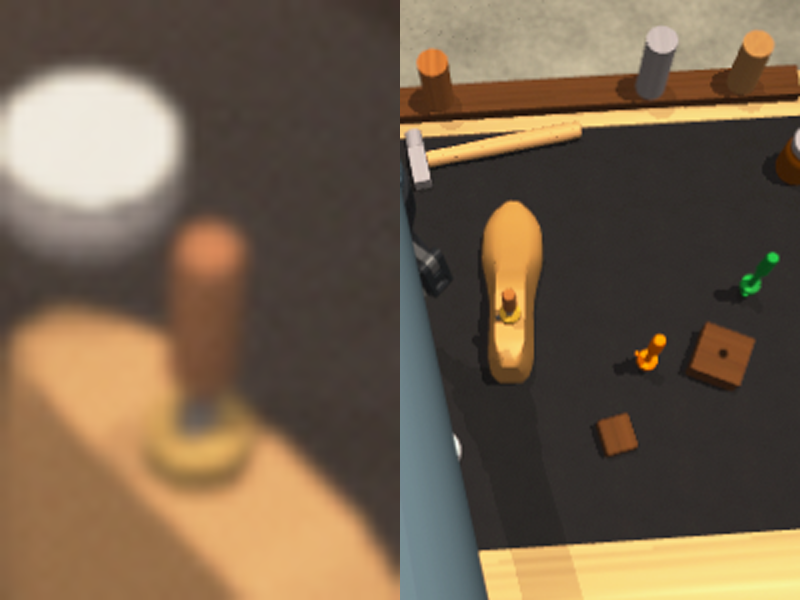

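View 10: the handle-top disc is at scene (280.5,174.2), matching a 56 to 57 mm depth. The stop is on the last and the other things are unmoved. Settling, then handing in.

Call:
jog_arm(
  moves=[
    [0, 0, 0, 0, 0],
    [0, 0, 0, 0, 0],
    [0, 0, 0, 0, 0],
    [0, 0, 0, 0, 0],
  ],
)

```text
time: 16.75
tcp_pos: [0.5424, 0.1231, 0.3056]
orientation: [-0.001, 0.374, 0.928, 0.004]
contact_force: [-0.4, -0.3, -0.4]
gripper_width: 0.0855
```

```bash
python3 -c "
from workcell import arm
print(arm.observe()['dq'].round(3)); print(arm.sign_off())"
```

```text
[-0.004  0.    -0.007 -0.006 -0.001  0.003  0.   ]
the job is handed in; nothing more can be done
None
```

The depth gauge (brown handle) is standing upright in the larger last's bore, with the rod on the bottom and the stop flat on the top. I handed the job in at about 17 s.

- **Push:** The stop's drag showed as a steady rise of about 3 N. The rod then hit the floor as a stiff rise with the tool at z = 0.143 m, which makes the bore about 56–57 mm deep.
- **Hold:** I kept it pressed for about 2.5 s, with readings of 9–12 N and none above 12.3 N. These are end-of-call readings. Allowing for the gauge's weight and the stop's drag, the force on the floor itself is known to within about 2 N. There was also a sideways force of 3–5 N while pressing, which was gone after release.
- **Final check:** The handle top appears at scene pixel (280.5, 174.2), against about 173.9–174.8 predicted for a 56–59 mm depth. The stop is on the last and the gripper is well clear. The orange and green look-alikes, the heel block and the stand had not moved in the last top view. The arm hid some other items in that crop, so I did not check them all.
- **One disagreement:** The drag was first felt about 6 mm lower than I expected from the stop's stated starting height. It did not affect the result.

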